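# Press a spare breaker home in its continuity test jig and hold it on the probes

### The arm

A 7-joint arm with a two-finger parallel gripper is mounted at the origin on a cart in front of the work surface, level with it; the furniture and walls round the work are solid. World frame = base frame: x ahead of the robot, y to its left, z up, the work surface at z = 0. Lengths are in m, angles in rad, forces in N, time in s.
With the tool pointing down it reaches from about 0.425 to 0.925 m from the base axis. Payload 6.8 kg.
Tool frame: the origin (TCP) lies midway between the tips of the shut fingers; the grasp point (between the pads) lies 19 mm behind it; z points along the fingers, y is the line along which they close (so a half turn about z gives the same grasp; the last joint's range is limited). The gripper opens to 85 mm and grips with 20 to 120 N. Pads are 22 mm wide; open, the fingers measure 114 mm over their backs; the gripper's body (76 mm by 85 mm) begins 54 mm behind the grasp point. The pads swing forward as they close: fully open they stand 13 mm farther back than shut.
Start: joints at [1.164, 0.477, 0.022, 1.555, -0.011, 1.109, -0.083], TCP at [0.199, -0.645, 0.231] pointing down, gripper open.
Joint ranges: [-2.96, 2.96], [-0.34, 2.1], [-1.41, 1.46], [0.24, 2.44], [-1.37, 4.51], [0.17, 1.92], [-2.96, 2.96]. Speed limits (rad/s): [2.39, 2.39, 3.14, 3.14, 3.14, 3.14, 3.14].

### API

Orientations are given as a unit quaternion [w, x, y, z].
In Python, from cell import env, kinematics, monitor, cams, spot_in, mark_of gives the robot as it stands. Calls block until the motion is done:
- env.reach(position, orientation): joint-space move of the TCP to a pose.
- env.movel(position, velocity=0.15, rot=None, stop_force=None): straight line of the TCP; rot=None keeps the orientation; velocity is the mean speed in m/s. With stop_force (N) it stops when the force on the tool has changed by that much, and returns True; else False.
- env.goto_joints(angles): joint-space move.
- env.grip(opening, f_grip=None): finger opening in m; f_grip is the grip in N (None keeps the last); returns when the fingers have stopped.
- env.dwell(seconds).
- kinematics.inverse_kinematics(position, orientation): joint angles nearest the present ones, or None.
- monitor.get_state(): the state.
- cams.camera(name): name is "scene" or "top" or "wrist"; returns (picture, depth): 400x640x3 uint8, blue, green, red; 400x640 float32, m along the optical axis (not along the pixel's ray), 0 where there is no reading.
- cams.calibration(name): a dict with "fx", "fy", "cx", "cy" (pixels), "rvec" (rotation vector, rad) and "tvec" (3), from world to camera coordinates, as OpenCV has them. Camera axes: x right, y down, z forward; pixel columns grow to the right and rows downward; lengths in m; the calibration is good to about 2 mm. The wrist camera is an equidistant fisheye: a pixel r from the principal point sees the ray r / f radians off the axis. A picture is of the moment at which its call begins: read the wrist's pose just before it. calibration takes no time and is no camera call; for the wrist camera it gives the pose at the moment of the call.
A pose or a line that the arm cannot do raises env.PlanningError and nothing moves.
- env.job_done(): hands the job in; it is judged then, once.
Trained networks look in the newest picture that a camera, given by its name, has taken for a name from the list of things; names that differ only in an ending like _2 or _b are one class to them, and where a whole thing is asked for, a point or a joint stands for the part that bears it (a point fixed in the world has none). Each returns a list of dicts, best first, with "score" (0 to 1); they miss things now and then, are a little off and sometimes report something else, mostly with a low value. They report only what shows in the picture. A call takes as long as a camera call.
- spot_in(query, camera): "at" ([x, y, z] in m, in the coordinates of the camera as it stood for that picture, good to about 4 mm: the middle of the surface that is visible of it).
- mark_of(query, camera): "at" ([x, y, z] in m, in the coordinates of the camera as it stood for that picture, good to about 4 mm: a listed point, or the origin of a listed thing).
The state is a dict: "time": time; "qpos": joint angles; "joint_velocities": joint speeds; "joint_torque": joint torques, N m; "tcp_pos": TCP position; "orientation": TCP orientation; "force": force on the tool from outside, world axes, zero at the start; "torque": the same for the moment, N m; "opening": finger opening in m; "gripper_force": force on a finger pad.
Only numpy, scipy, OpenCV 4.12 (cv2) and the standard library are available. Lean on these libraries where they do the work, as an engineer would, in place of code of your own. Each camera call takes 0.05 s, during which the arm holds its last target. There are 200 camera calls.

### The job

Check the spare two-pole breaker in the test jig: stand it upright on the jig's flat bed, square to the probe block and clear of the two spring probes, then slide it along the bed into the corner until one end is fully home on the probe block, with both probes pushed right in, and its side is against the steel side stop, which today may be screwed down on the left or on the right of the bed. The probes push it out again, so keep pressing it firmly against both stops (never ramming them) and finish while holding it there for the meter reading; leave everything else on the cart as it stands.

Things in the scene. Friction and masses are not known exactly. Their poses are not given: they have to be found in the camera images.
- spare_breaker: spare two-pole breaker, light grey plastic, red toggle on top, loose, 0.13 to 0.24 kg, standing upright. Origin: centre of its underside. x: its length, 74 mm (either end may go to the probes); y: its width, 36 mm. Body 40 mm high; a middle step 42 mm long, 36 mm wide reaches 54 mm, the toggle 62 mm. Grip across the width, fingertips over 22 mm above its underside (clear of the side stop).
- jig: test jig, fixed: flat aluminium bed plate 120 (x) x 144 (y) mm, its top (the bed) 12 mm above this origin; origin: underside centre. x points from the open front edge to the probe block, y to the left, z up. The bed is free for 90 mm in front of the probes. When the breaker is fully home in the corner its origin is at jig x = -2 mm, y = 0, for either place of the side stop.
- probe_block: black block along the jig's far edge, 100 mm wide, 30 mm high above the bed, two brass posts on top reach 44 mm. Its flat steel front face is the depth stop and looks to jig -x. Origin: on that face in the middle, at bed height (jig x = +35 mm, y = 0, z = 12 mm); axes as the jig's.
- side_stop: side stop, plain bright steel block 56 (jig x) x 48 (jig y) x 18 (z) mm, screwed to the bed, same yaw as the jig. Origin: centre of its underside, at jig x = -4 mm and jig y = +42 mm (left) or -42 mm (right), different from start to start. Its working face looks to the jig's middle, at jig y = +18 or -18 mm. The bed on the other side is open and flat.
- probe_left (a joint): spring probe, brass pin of 6 mm diameter at jig y = +9 mm, 14 mm above the bed. 0 = out, its tip 5 mm in front of the probe block's face (jig x = +30 mm); 0.005 = pushed in level with that face. It takes 1.0 N to start and 2.3 N at 5 mm, and springs back.
- probe_right (a joint): the same kind of spring probe at jig y = -9 mm, with the same values.
- screwdriver: screwdriver with a red handle, 200 mm, lying; leave alone (origin: centre of its underside)
- hex_key: black hex key, 79 mm, lying; leave alone (origin: centre of its underside)
- tweezers: steel tweezers, 124 mm, lying; leave alone (origin: centre of its underside)
- marker: white and black marker pen, 134 mm, lying; leave alone (origin: centre of its underside)
- wash_bottle: wash bottle with a bent spout, 62 x 99 x 200 mm, standing; leave alone (origin: centre of its underside)
- flask: conical flask, 64 mm wide, 117 mm high; leave alone (origin: centre of its underside)
- spare_paddle: grey stirrer paddle, four blades on a hub, 69 mm wide, 20 mm high; leave alone (origin: centre of its underside)

How it is judged:
On the way:
1. the breaker stands flat on the jig's bed, roughly square to the probe block, with both probes still out (z of spare_breaker in the frame of jig between 0.009 and 0.0145 m and angle between spare_breaker's own z axis and vertical below 0.06 rad and value of joint each of probe_left, probe_right below 0.001 m and angle between the x axis of spare_breaker and the x axis of jig, either way round below 0.15 rad and x of spare_breaker in the frame of jig between -0.06 and 0 m and y of spare_breaker in the frame of jig between -0.03 and 0.03 m), for 0.15 s.
At the end, for the whole second after the job is handed in: held by the robot at the end: breaker upright on the bed (2.5 mm), square within 0.04 rad, pressed on the probe block and on the side stop with over 1 N each, both probes in more than 4.2 mm, within 3 mm of the jig's middle line, at rest (z of spare_breaker in the frame of jig between 0.009 and 0.0145 m and angle between spare_breaker's own z axis and vertical below 0.06 rad and value of joint each of probe_left, probe_right above 0.0042 m and contact force between spare_breaker and probe_block above 1 N and contact force between spare_breaker and side_stop above 1 N and angle between the x axis of spare_breaker and the x axis of jig, either way round below 0.04 rad and y of spare_breaker in the frame of jig between -0.003 and 0.003 m and x of spare_breaker in the frame of jig between -0.005 and 0.001 m and (contact force between spare_breaker and the fingers above 0.5 N or contact force between spare_breaker and the arm above 0.5 N) and linear speed of spare_breaker below 0.01 m/s); the arm keeps its last pose, push and grip.
It fails at once if a probe is pushed in while the breaker is off the bed (lowered onto the probes) (z of spare_breaker in the frame of jig above 0.018 m and value of joint any of probe_left, probe_right above 0.002 m).
It fails at once if the breaker is rammed against the probe block or the side stop (over 60 N) (contact force between spare_breaker and probe_block above 60 N or contact force between spare_breaker and side_stop above 60 N).
It fails at once if another thing on the cart is displaced by more than 30 mm (distance of any of screwdriver, hex_key, tweezers, marker, wash_bottle, flask, spare_paddle from where it was at the start of the episode above 0.03 m).
It also fails if it takes over 64 s, if anything falls off the work surface, if the arm or the gripper's body presses on something with over 40 N, if the wrist force passes 120 N, or if a joint passes its speed limit or range.

## Working session

There is one attempt and no reset: what is moved stays moved. The work goes in short steps, each a Python script; the robot and the scene stay as the last script left them, time stands still between calls to the robot, and variables do not carry over. Pictures are saved under pics/ and viewed, at most 10 in all, crops included, and the job is handed in when it is done.

```bash
ls; mkdir -p pics
cat > h.py <<'E'
import numpy as np, cv2
from cell import env, kinematics, monitor, cams, spot_in, mark_of
def T(name):
    c=cams.calibration(name); R=cv2.Rodrigues(np.array(c["rvec"],float))[0]; return c,R,np.array(c["tvec"],float).ravel()
def world(name,p):
    c,R,t=T(name); return R.T@(np.array(p)-t)
def cloud(name,depth):
    c,R,t=T(name); v,u=np.mgrid[:400,:640]
    P=np.stack([(u-c["cx"])/c["fx"]*depth,(v-c["cy"])/c["fy"]*depth,depth],-1)
    return (P-t)@R
E
python3 - <<'E'
from h import *
ims=[]
for n in ("scene","top"):
    im,d=cams.camera(n); cv2.imwrite(f"pics/{n}0.png",im); np.save(f"{n}0.npy",d)
    for q in ("spare_breaker","jig","probe_block","side_stop","probe_left","probe_right"):
        for f in (spot_in,mark_of):
            print(n,q,f.__name__,[(np.round(world(n,r["at"]),3).tolist(),round(r["score"],2)) for r in f(q,n)[:3]])
s=monitor.get_state();print(s["time"],s["tcp_pos"],s["orientation"],s["opening"],s["force"])
for n in ("scene","top"):
    c,R,t=T(n);print(n,c["fx"],-R.T@t)
E
```

```text
cell.py
pics
scene spare_breaker call [([0.482, -0.257, 0.037], 0.82)]
scene spare_breaker call [([0.502, -0.264, -0.002], 0.81)]
scene jig call [([0.479, 0.15, 0.009], 0.62)]
scene jig call [([0.486, 0.133, -0.002], 0.57), ([0.526, 0.442, 0.003], 0.29)]
scene probe_block call [([0.523, 0.145, 0.04], 0.65)]
scene probe_block call [([0.518, 0.14, 0.015], 0.79), ([0.528, 0.337, 0.003], 0.42), ([0.484, -0.106, 0.001], 0.21)]
scene side_stop call [([0.478, 0.094, 0.031], 0.78)]
scene side_stop call [([0.489, 0.091, 0.015], 0.64)]
scene probe_left call [([0.521, 0.147, 0.039], 0.58)]Traceback (most recent call last):
  File "<stdin>", line 7, in <module>
ValueError: it knows: flask, hex_key, jig, marker, probe_block, screwdriver, side_stop, spare_breaker, spare_paddle, tweezers, wash_bottle
```

Run:
```python
from h import *
n="top"; im,d=cams.camera(n); cv2.imwrite(f"pics/{n}0.png",im); np.save(f"{n}0.npy",d)
for q in ("spare_breaker","jig","probe_block","side_stop"):
    for f in (spot_in,mark_of):
        print(q,[(np.round(world(n,r["at"]),3).tolist(),round(r["score"],2)) for r in f(q,n)[:3]])
s=monitor.get_state();print(s["time"],s["tcp_pos"],s["orientation"],s["opening"],s["force"])
for n in ("scene","top"):
    c,R,t=T(n);print(n,c["fx"],-R.T@t)
P=cloud("top",d); np.save("P.npy",P)
# top surfaces
for name,lo,hi,cx,cy in (("breaker body",.03,.07,.5,-.26),("block",.036,.05,.52,.14),("stop",.025,.035,.485,.092)):
    m=(P[...,2]>lo)&(P[...,2]<hi)&(np.hypot(P[...,0]-cx,P[...,1]-cy)<.07)
    q=P[m]; print(name,len(q),np.percentile(q[:,2],[5,50,95]) if len(q) else'', cv2.minAreaRect((q[:,:2]*1000).astype(np.float32)) if len(q) else '')
```

```text
spare_breaker [([0.492, -0.261, 0.043], 0.54), ([0.461, -0.465, 0.016], 0.42), ([0.482, -0.098, 0.018], 0.38)]
spare_breaker [([0.502, -0.266, -0.002], 0.65), ([0.43, -0.347, 0.0], 0.48), ([0.457, -0.47, 0.003], 0.36)]
jig [([0.482, 0.141, 0.01], 0.95)]
jig [([0.484, 0.127, 0.0], 0.88)]
probe_block [([0.524, 0.142, 0.044], 0.71), ([0.482, 0.14, 0.008], 0.55)]
probe_block [([0.516, 0.134, 0.014], 0.72), ([0.483, 0.124, 0.001], 0.19)]
side_stop [([0.516, 0.325, 0.047], 0.69), ([0.484, 0.086, 0.031], 0.68)]
side_stop [([0.489, 0.089, 0.015], 0.67)]
0.95 [ 0.19872117 -0.64511587  0.23131715] [2.57658260e-05 9.88860785e-01 1.48843363e-01 1.55228223e-05] 0.08512077705851304 [ 0.34563403 -1.03593072 -0.72001971]
scene 496.98970209969826 [-0.5844283   0.59085985  1.12212439]
top 361.56217425787344 [0.25768961 0.00915968 1.36498695]
breaker body 203 [0.03636516 0.0505777  0.06157952] ((497.8293762207031, -267.5124206542969), (36.01668930053711, 75.3360595703125), 71.72685241699219)
block 172 [0.03761163 0.04260171 0.04685192] ((545.6891479492188, 135.79190063476562), (103.83917999267578, 84.5185546875), 84.8185043334961)
stop 187 [0.02616634 0.02992203 0.03390275] ((489.77728271484375, 107.57118225097656), (70.57032012939453, 83.56858825683594), 13.215902328491211)
```

View pics/scene0.png

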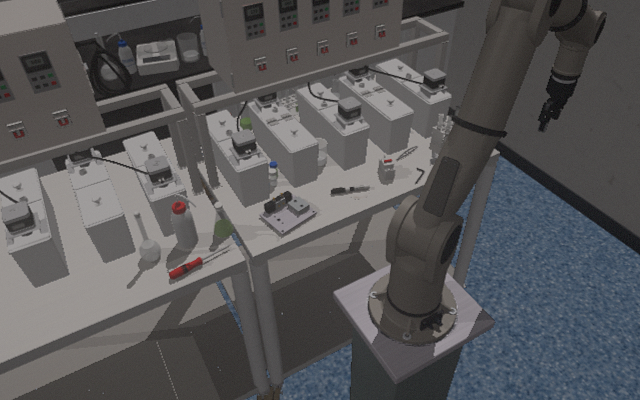

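View pics/top0.png

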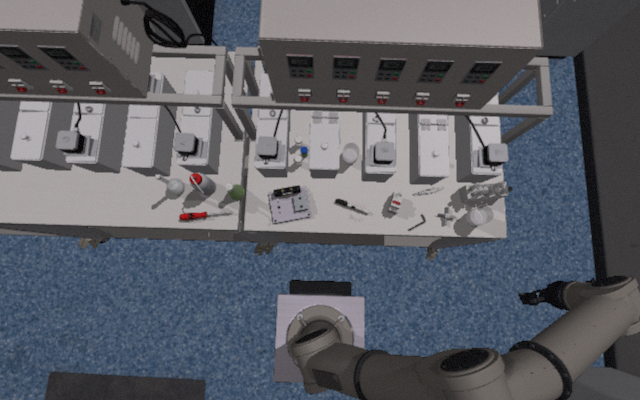

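Top view: the jig is at about (290,205), with the black probe block on its far side and the side stop on its right. The breaker is at (396,204) beside the marker, tweezers and hex key. Tanks stand behind. Next I'll take a close look with the wrist camera.

```bash
cat >> h.py <<'E'
def q(a): return [0,float(np.cos(a/2)),float(np.sin(a/2)),0]
def wcloud():
    c,R,t=T("wrist"); im,d=cams.camera("wrist")
    v,u=np.mgrid[:400,:640]; x=(u-c["cx"])/c["fx"]; y=(v-c["cy"])/c["fy"]; r=np.hypot(x,y)+1e-9
    k=np.tan(np.minimum(r,1.4))/r
    P=np.stack([x*k*d,y*k*d,d],-1); P=(P-t)@R; P[(d<=0)|(r>1.3)]=np.nan
    return im,P
def nets(n,qs):
    for s in qs:
        for f in (spot_in,mark_of): print(n,s,[(np.round(world(n,r["at"]),3).tolist(),round(r["score"],2)) for r in f(s,n)[:2]])
E
python3 - <<'E'
from h import *
P=np.load("P.npy"); 
for x in np.arange(.4,.8,.05): 
    row=[]
    for y in np.arange(-.6,.4,.1):
        m=(abs(P[...,0]-x-.025)<.025)&(abs(P[...,1]-y-.05)<.05)
        row.append(round(float(P[m][:,2].max()),2) if m.any() else -1)
    print(round(x,2),row)
env.reach([0.46,-0.25,0.27],q(-.31))
im,W=wcloud(); cv2.imwrite("pics/w1.png",im); np.save("W1.npy",W); nets("wrist",["spare_breaker"])
s=monitor.get_state(); print(s["time"],s["tcp_pos"])
env.reach([0.45,0.13,0.27],q(.2))
im,W=wcloud(); cv2.imwrite("pics/w2.png",im); np.save("W2.npy",W); nets("wrist",["jig","probe_block","side_stop"])
s=monitor.get_state(); print(s["time"],s["tcp_pos"])
a=cv2.imread("pics/w1.png"); cv2.imwrite("pics/w12.png",cv2.resize(np.vstack([a,im]),(480,600)))
E
```

```text
0.4 [0.09, 0.03, 0.01, 0.01, 0.01, 0.01, 0.02, 0.02, 0.01, 0.02]
0.45 [0.1, 0.02, 0.01, 0.07, 0.02, 0.02, 0.04, 0.04, 0.02, 0.04]
0.5 [0.13, 0.01, 0.01, 0.06, 0.01, 0.02, 0.05, 0.06, 0.02, 0.12]
0.55 [0.22, 0.17, 0.17, 0.25, 0.25, 0.17, 0.17, 0.22, 0.22, 0.02]
0.6 [0.25, 0.17, 0.19, 0.25, 0.25, 0.17, 0.19, 0.25, 0.25, 0.01]
0.65 [0.25, 0.17, 0.19, 0.25, 0.25, 0.19, 0.19, 0.25, 0.25, 0.01]
0.7 [0.33, 0.65, 0.65, 0.65, 0.65, 0.65, 0.65, 0.65, 0.33, 0.33]
0.75 [0.33, 0.65, 0.65, 0.65, 0.65, 0.65, 0.65, 0.65, 0.33, 0.33]
wrist spare_breaker [([0.499, -0.265, 0.052], 0.87)]
wrist spare_breaker [([0.498, -0.264, -0.003], 0.9)]
2.8333 [ 0.45965925 -0.25092297  0.26985992]
wrist jig [([0.485, 0.14, 0.015], 0.93), ([0.487, 0.089, 0.028], 0.41)]
wrist jig [([0.483, 0.129, 0.003], 0.98)]
wrist probe_block [([0.458, -0.467, 0.012], 0.59), ([0.529, 0.142, 0.043], 0.57)]
wrist probe_block [([0.515, 0.144, 0.014], 0.86)]
wrist side_stop [([0.488, 0.086, 0.028], 0.58)]
wrist side_stop [([0.491, 0.089, 0.012], 0.94)]
4.6 [0.45019182 0.12955835 0.26997817]
```

View pics/w12.png

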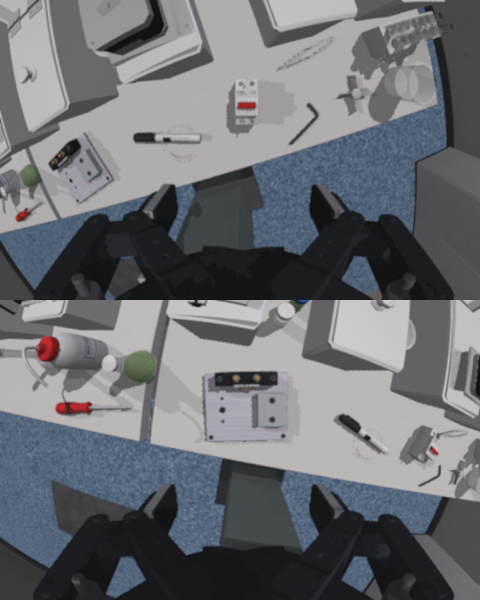

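The wrist pictures show the breaker at about (246,100), nearly aligned with the tool. The jig is at about (247,405), with the side stop on its right (270,408), and its left bed is clear. I'll fit the poses from the depth data.

Run:
```python
from h import *
def rect(W,lo,hi,cx,cy,r,tag):
    m=(W[...,2]>lo)&(W[...,2]<hi)&(np.hypot(W[...,0]-cx,W[...,1]-cy)<r)
    n,l,st,_=cv2.connectedComponentsWithStats(m.astype(np.uint8)); k=1+np.argmax(st[1:,4])
    p=W[l==k]; print(tag,len(p),np.round(np.median(p[:,2]),4),[np.round(v,1) for v in cv2.minAreaRect((p[:,:2]*1000).astype(np.float32))])
W1=np.load("W1.npy");W2=np.load("W2.npy")
rect(W1,.045,.06,.498,-.265,.06,"br step")
rect(W1,.034,.07,.498,-.265,.06,"br top all")
rect(W1,.036,.044,.498,-.265,.06,"br low")
rect(W2,.026,.034,.489,.089,.038,"stop")
rect(W2,.036,.048,.525,.14,.07,"block")
rect(W2,.008,.06,.484,.13,.13,"jig all")
rect(W2,.008,.016,.484,.13,.13,"bed")
m=(abs(W2[...,0]-.46)<.02)&(abs(W2[...,1]-.16)<.02);print("bed z",np.median(W2[m][:,2]))
m=(abs(W2[...,0]-.42)<.02)&(abs(W2[...,1]+.0)<.02);print("table z",np.median(W2[m][:,2]))
```

```text
br step 979 0.0535 [array([ 498.9, -269.6]), array([33.9, 71.5]), np.float64(71.9)]
br top all 1808 0.0529 [array([ 498.7, -269.8]), array([35.4, 73. ]), np.float64(72.0)]
br low 193 0.04 [array([ 523.1, -287.5]), array([15.6, 15.7]), np.float64(72.4)]
stop 1705 0.0298 [array([487.8,  87.4]), array([55.7, 48.3]), np.float64(12.5)]
block 1575 0.0418 [array([529.1, 139. ]), array([ 24.4, 100.2]), np.float64(11.8)]
jig all 9992 0.0124 [array([482.6, 129.1]), array([120.2, 144.3]), np.float64(12.7)]
bed 6612 0.0118 [array([482.1, 129.1]), array([119.4, 144.8]), np.float64(12.1)]
bed z 0.35437682797751363
table z -0.001218468859337922
```

Run:
```python
from h import *
c,R,t=T("wrist"); s=monitor.get_state(); o=-R.T@t; d=o-s["tcp_pos"]
a=.2; print("cam in tool", d[0]*np.cos(a)+d[1]*np.sin(a), d[0]*np.sin(a)-d[1]*np.cos(a), d[2])
for f,y0 in (("W1.npy",-.27),("W2.npy",.13)):
    W=np.load(f)
    for yy in (-.08,-.04,0,.04,.08):
        m=(abs(W[...,1]-y0-yy)<.02)&(W[...,2]>.1)&(W[...,2]<.26)&(W[...,0]>.45)
        print(f,yy,np.round(np.percentile(W[m][:,0],1),3) if m.any() else None, np.round(np.nanmax(W[m][:,2]),3) if m.any() else None)
for p,a in (([.4985,-.268,.026],-.313),([.45,.125,.04],.217),([.4806,.1287,.038],.217)):
    for k in (0,np.pi,-np.pi): print(p,k,kinematics.inverse_kinematics(p,q(a+k)))
```

```text
cam in tool 0.06707898691680551 0.00012564840574091733 0.14235660212462098
W1.npy -0.08 0.57 0.168
W1.npy -0.04 0.571 0.167
W1.npy 0 None None
W1.npy 0.04 0.575 0.246
W1.npy 0.08 0.575 0.25
W2.npy -0.08 0.583 0.167
W2.npy -0.04 None None
W2.npy 0 0.581 0.169
W2.npy 0.04 0.581 0.22
W2.npy 0.08 0.58 0.22
[0.4985, -0.268, 0.026] 0 [ 0.48212846  0.57714655 -0.12750891  1.95651387  0.12053771  0.61508107
 -1.60730072]
[0.4985, -0.268, 0.026] 3.141592653589793 [ 0.79393313  0.63524476 -0.53549956  1.93450222  0.4877586   0.70243232
  1.22142784]
[0.4985, -0.268, 0.026] -3.141592653589793 [ 0.79393313  0.63524476 -0.53549956  1.93450222  0.4877586   0.70243232
  1.22142784]
[0.45, 0.125, 0.04] 0 [-0.0755211   0.46548951 -0.39461299  2.16567259  0.32753335  0.56616692
 -2.06484576]
[0.45, 0.125, 0.04] 3.141592653589793 [ 0.51220609  0.78513483 -1.19123665  2.13205758  0.96032723  0.92954451
  0.53531117]
[0.45, 0.125, 0.04] -3.141592653589793 [ 0.51220609  0.78513483 -1.19123665  2.13205758  0.96032723  0.92954451
  0.53531117]
[0.4806, 0.1287, 0.038] 0 [-0.06831778  0.50441964 -0.39037537  2.09786156  0.33293541  0.59769193
 -2.04631807]
[0.4806, 0.1287, 0.038] 3.141592653589793 [ 0.50375185  0.83480561 -1.19249372  2.06421035  0.98036689  0.97755107
  0.56005117]
[0.4806, 0.1287, 0.038] -3.141592653589793 [ 0.50375185  0.83480561 -1.19249372  2.06421035  0.98036689  0.97755107
  0.56005117]
```

The camera would sit close to the tanks with the tool this way round, so I'll grasp with the half-turned wrist.

Run:
```python
from h import *
a=-.313+np.pi
env.reach([.47,-.26,.20],q(a))
env.movel([.4985,-.268,.12],velocity=.12)
print(env.movel([.4985,-.268,.026],velocity=.08,stop_force=8))
env.grip(0.03,f_grip=60)
s=monitor.get_state(); print(s["time"],s["tcp_pos"],s["opening"],s["gripper_force"],s["force"])
env.movel([.4985,-.268,.12],velocity=.1)
im,_=cams.camera("scene"); cv2.imwrite("pics/s2.png",cv2.resize(im[100:260,280:480],None,fx=2.5,fy=2.5))
s=monitor.get_state(); print(s["time"],s["tcp_pos"],s["opening"],s["gripper_force"],s["force"])
```

```text
False
10.125 [ 0.49875562 -0.26820622  0.02638925] 0.03495075227890178 60.61670199036598 [-1.01403408 -1.12392506  3.83184178]
11.2667 [ 0.49793405 -0.2677524   0.11916928] 0.03522483459312055 59.89801660180092 [-1.20024145  0.23753182 -2.44062467]
```

View pics/s2.png

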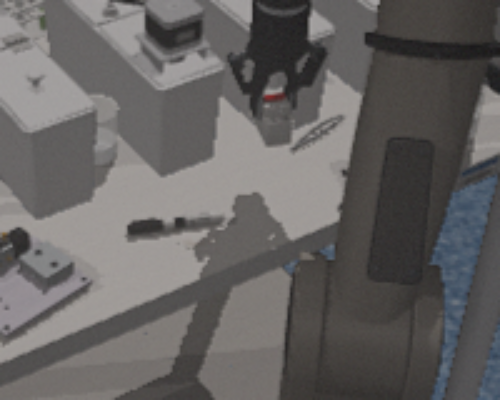

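The breaker is held upright between the fingers, at about (275,120) in the crop. Next I'll carry it over and lower it onto the bed, in front of the probes and clear of the side stop.

```bash
cat >> h.py <<'E'
J=.217; C0=np.array([.4826,.129])
def jw(x,y,z): return [float(C0[0]+x*np.cos(J)-y*np.sin(J)),float(C0[1]+x*np.sin(J)+y*np.cos(J)),float(z)]
def st(tag=""):
    s=monitor.get_state(); d=np.array(s["tcp_pos"][:2])-C0; c,n=np.cos(J),np.sin(J); f=s["force"]
    print(tag,"t%.2f"%s["time"],"jig x %.4f y %.4f z %.4f"%(d[0]*c+d[1]*n,-d[0]*n+d[1]*c,s["tcp_pos"][2]),"F jig",np.round([f[0]*c+f[1]*n,-f[0]*n+f[1]*c,f[2]],2),"M",np.round(s["torque"],2),"open %.4f"%s["opening"],round(s["gripper_force"],1))
E
python3 - <<'E'
from h import *
a=J+np.pi
env.movel([.45,-.2,.15],velocity=.15)
env.reach(jw(-.037,.007,.15),q(a)); st("above")
env.movel(jw(-.037,.007,.06),velocity=.1); st()
print(env.movel(jw(-.037,.007,.034),velocity=.02,stop_force=4)); st("down")
env.dwell(.3); st()
im,_=cams.camera("scene"); cv2.imwrite("pics/s3.png",cv2.resize(im[140:260,220:370],None,fx=4,fy=4))
im,_=cams.camera("top"); nets("top",["spare_breaker"])
E
```

```text
above t13.25 jig x -0.0369 y 0.0052 z 0.1497 F jig [ 0.43 -0.17 -1.21] M [-0.03 -0.   -0.  ] open 0.0349 59.9
 t14.30 jig x -0.0365 y 0.0071 z 0.0605 F jig [ 0.42 -0.44 -1.6 ] M [-0.02  0.03  0.03] open 0.0356 59.9
True
down t15.29 jig x -0.0371 y 0.0070 z 0.0384 F jig [-1.33 -0.79  5.81] M [-0.03  0.15  0.06] open 0.0352 60.8
 t15.59 jig x -0.0371 y 0.0070 z 0.0383 F jig [-0.77 -0.9   5.31] M [ 0.07  0.1  -0.  ] open 0.0348 60.8
top spare_breaker []
top spare_breaker []
```

View pics/s3.png

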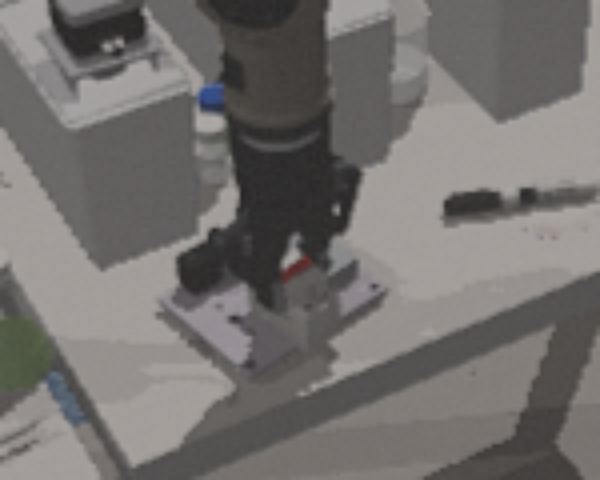

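It stands on the bed: contact came at z=0.0384, as expected for an underside at 12 mm, and it is clear of the stop and probes. Now I'll slide it sideways to the stop, then forward into the probes.

Run:
```python
from h import *
z=.0382
env.movel(jw(-.018,.007,z),velocity=.03); st("fwd")
print(env.movel(jw(-.018,-.006,z),velocity=.01,stop_force=4)); st("side")
s=monitor.get_state(); d=np.array(s["tcp_pos"][:2])-C0; y=-d[0]*np.sin(J)+d[1]*np.cos(J)
print(env.movel(jw(.004,y,z),velocity=.01,stop_force=10)); st("home?")
env.dwell(.3); st()
```

```text
fwd t16.61 jig x -0.0189 y 0.0070 z 0.0384 F jig [-6.21 -1.14  8.31] M [-0.24  0.96  0.  ] open 0.0352 61.4
True
side t17.00 jig x -0.0187 y 0.0067 z 0.0384 F jig [-0.32 -0.46  3.71] M [ 0.04 -0.14 -0.05] open 0.0351 60.6
True
home? t17.57 jig x -0.0186 y 0.0067 z 0.0384 F jig [-1.27  0.05  5.29] M [0.06 0.02 0.01] open 0.0351 60.8
 t17.87 jig x -0.0187 y 0.0067 z 0.0384 F jig [-1.31 -0.2   4.56] M [0.05 0.05 0.03] open 0.0352 60.8
```

```bash
cat >> h.py <<'E'
def F():
    s=monitor.get_state(); f=s["force"]; c,n=np.cos(J),np.sin(J); return np.array([f[0]*c+f[1]*n,-f[0]*n+f[1]*c,f[2]])
def push(x,y,z,dx,dy,n,ax,lim):
    "small steps until the reaction along axis ax (jig) exceeds lim"
    log=[]
    for i in range(n):
        x+=dx; y+=dy; env.movel(jw(x,y,z),velocity=.01); env.dwell(.03); f=F(); log.append([round(x*1e3,1),round(y*1e3,1),*np.round(f,1).tolist()])
        if abs(f[ax])>lim: break
    print(*log,sep="\n"); return x,y
E
python3 - <<'E'
from h import *
z=.0386
env.movel(jw(-.0187,.0067,z),velocity=.01); env.dwell(.2); st("relax")
x,y=push(-.0187,.0067,z,0,-.0007,18,1,5); env.dwell(.2); st("side"); print(x,y)
E
```

```text
relax t18.32 jig x -0.0187 y 0.0067 z 0.0385 F jig [ 1.02 -0.09  0.15] M [ 0.1  -0.17 -0.04] open 0.0349 60.2
[-18.7, 6.0, -0.1, 0.9, -0.1]
[-18.7, 5.3, -0.2, 1.6, -1.2]
[-18.7, 4.6, 0.2, 1.0, 0.1]
[-18.7, 3.9, 1.1, -0.2, -0.1]
[-18.7, 3.2, -0.6, 0.3, -0.1]
[-18.7, 2.5, -0.3, 0.4, -1.2]
[-18.7, 1.8, 0.7, -0.3, -1.0]
[-18.7, 1.1, -0.2, 0.6, -0.7]
[-18.7, 0.4, 0.1, 0.1, -1.4]
[-18.7, -0.3, -0.2, 2.6, -1.7]
[-18.7, -1.0, -0.6, 4.9, -2.2]
[-18.7, -1.7, -0.7, 6.7, -2.0]
side t21.92 jig x -0.0187 y 0.0001 z 0.0386 F jig [-1.39  6.69 -2.18] M [1.51 0.52 0.02] open 0.0354 60.1
-0.0187 -0.0017000000000000006
```

Side contact came at jig y≈0, exactly as measured. Now forward.

Run:
```python
from h import *
z=.0384
x,y=push(-.0187,-.0012,z,.0008,0,32,0,12); env.dwell(.3); st("home"); print(x,y)
```

```text
[-17.9, -1.2, -3.8, 5.6, 3.6]
[-17.1, -1.2, -6.9, 5.5, 7.0]
[-16.3, -1.2, -9.5, 6.1, 10.7]
[-15.5, -1.2, -11.8, 6.7, 14.4]
[-14.7, -1.2, -14.8, 6.7, 17.7]
home t23.63 jig x -0.0185 y 0.0001 z 0.0386 F jig [-14.2    6.01  17.97] M [ 0.87  3.08 -0.16] open 0.0352 62.8
-0.014700000000000005 -0.0012
```

Something blocks the motion at x=-18.5, with an upward force too, well before the probes. I'll back off and look.

Run:
```python
from h import *
env.movel(jw(-.0195,-.0008,.0385),velocity=.02); env.dwell(.2); st("back")
w,W=wcloud(); np.save("W3.npy",W)
s,ds=cams.camera("scene"); t,dt=cams.camera("top"); np.save("s3.npy",ds)
a=cv2.resize(s[100:260,200:360],(300,300)); b=cv2.resize(t[120:280,220:380],(300,300))
cv2.imwrite("pics/m4.png",np.hstack([cv2.resize(w,(480,300)),a])); 
cv2.imwrite("pics/w4.png",w)
print(monitor.get_state()["qpos"], monitor.get_state()["joint_torque"])
```

```text
back t24.23 jig x -0.0191 y 0.0001 z 0.0387 F jig [-0.38  5.14  0.99] M [ 1.21  0.44 -0.  ] open 0.0350 60.7
[ 0.09015765  0.52368095 -0.58862482  2.12215008  0.48521279  0.63394225
  0.95210543] [  2.62225807 -46.82822227  -3.18026684 -16.07370436   1.0287074
   0.88681323   0.05478708]
```

View pics/m4.png

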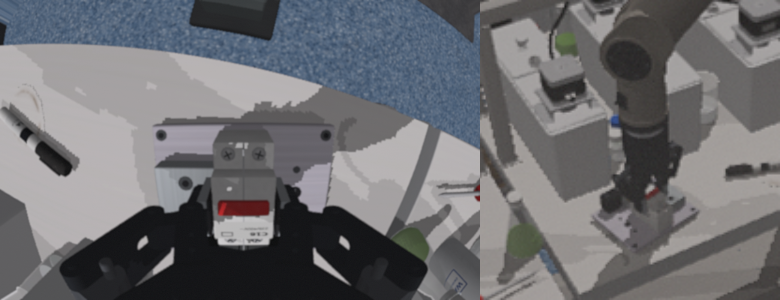

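Run:
```python
from h import *
env.movel(jw(-.0195,-.0006,.0396),velocity=.01); env.dwell(.2); st("lift")
x,y=push(-.0195,-.0006,.0396,.0006,0,34,0,7); env.dwell(.3); st("home"); print(x,y)
```

```text
lift t24.83 jig x -0.0192 y 0.0001 z 0.0396 F jig [-0.5   5.54 -1.69] M [ 1.22  0.31 -0.08] open 0.0348 60.5
[-18.9, -0.6, -0.4, 5.1, -2.0]
[-18.3, -0.6, -1.4, 6.1, -0.1]
[-17.7, -0.6, -3.3, 5.5, -0.5]
[-17.1, -0.6, -3.5, 5.6, -0.5]
[-16.5, -0.6, -3.2, 7.1, -0.9]
[-15.9, -0.6, -4.5, 6.4, -1.7]
[-15.3, -0.6, -3.5, 5.9, -2.9]
[-14.7, -0.6, -2.8, 6.1, -1.6]
[-14.1, -0.6, -3.0, 6.8, -2.0]
[-13.5, -0.6, -3.9, 6.0, -2.4]
[-12.9, -0.6, -4.2, 5.2, -2.1]
[-12.3, -0.6, -3.4, 5.9, -1.9]
[-11.7, -0.6, -4.3, 6.5, -2.2]
[-11.1, -0.6, -2.4, 6.1, -1.7]
[-10.5, -0.6, -3.5, 6.4, -1.1]
[-9.9, -0.6, -3.9, 5.5, -2.9]
[-9.3, -0.6, -4.4, 6.1, -2.8]
[-8.7, -0.6, -3.9, 6.0, -2.7]
[-8.1, -0.6, -3.2, 6.6, -1.7]
[-7.5, -0.6, -4.3, 5.8, -2.4]
[-6.9, -0.6, -3.5, 6.5, -3.1]
[-6.3, -0.6, -3.2, 5.9, -2.9]
[-5.7, -0.6, -3.2, 5.9, -3.2]
[-5.1, -0.6, -3.0, 6.5, -2.7]
[-4.5, -0.6, -4.9, 6.2, -0.8]
[-3.9, -0.6, -5.8, 6.4, 0.3]
[-3.3, -0.6, -7.6, 6.7, 1.7]
home t32.78 jig x -0.0067 y 0.0001 z 0.0388 F jig [-7.68  6.82  3.1 ] M [ 1.16  2.01 -0.21] open 0.0351 61.1
-0.0033000000000000043 -0.0006
```

It was only friction jamming on the bed; with the down-load relieved it slides. The probes are now being engaged, so I'll continue and watch the actual travel.

Run:
```python
from h import *
x=-.0033
for i in range(9):
    x+=.001; env.movel(jw(x,-.0006,.0400),velocity=.015); env.dwell(.05); st("%.1f"%(x*1e3))
    if F()[0]<-22: break
env.dwell(.3); st("end")
```

```text
-2.3 t33.08 jig x -0.0057 y 0.0001 z 0.0390 F jig [-7.62  6.5  -0.94] M [ 1.19  1.98 -0.23] open 0.0353 60.7
-1.3 t33.38 jig x -0.0051 y 0.0001 z 0.0389 F jig [-7.66  5.95  0.14] M [ 1.24  2.08 -0.25] open 0.0348 60.9
-0.3 t33.68 jig x -0.0044 y 0.0001 z 0.0389 F jig [-9.48  6.15  2.01] M [ 1.18  2.33 -0.22] open 0.0348 61.1
0.7 t33.98 jig x -0.0037 y 0.0002 z 0.0389 F jig [-10.13   6.44   3.94] M [ 1.13  2.56 -0.28] open 0.0350 61.3
1.7 t34.28 jig x -0.0030 y 0.0001 z 0.0389 F jig [-10.95   6.32   4.32] M [ 1.04  2.79 -0.29] open 0.0353 61.4
2.7 t34.58 jig x -0.0023 y 0.0002 z 0.0389 F jig [-11.08   7.84   5.02] M [ 1.05  2.98 -0.27] open 0.0351 61.6
3.7 t34.88 jig x -0.0020 y 0.0001 z 0.0389 F jig [-15.23   6.48   8.63] M [ 0.96  3.36 -0.34] open 0.0347 61.9
4.7 t35.18 jig x -0.0020 y 0.0001 z 0.0389 F jig [-18.5    6.76  12.59] M [ 0.93  3.97 -0.34] open 0.0350 62.3
5.7 t35.48 jig x -0.0020 y 0.0001 z 0.0389 F jig [-22.08   6.73  15.82] M [ 0.84  4.54 -0.35] open 0.0352 62.8
end t35.78 jig x -0.0020 y 0.0001 z 0.0389 F jig [-21.38   6.73  16.24] M [ 0.91  4.55 -0.39] open 0.0353 62.8
```

Run:
```python
from h import *
env.movel(jw(.0057,-.0012,.0406),velocity=.01); env.dwell(.4); st("trim")
w,_=cams.camera("wrist"); s,_=cams.camera("scene")
cv2.imwrite("pics/m5.png",np.hstack([cv2.resize(w,(480,300)),cv2.resize(s[160:240,240:320],(300,300))]))
nets("wrist",["spare_breaker"])
o=monitor.get_state()["orientation"]; print(o, q(J+np.pi))
```

```text
trim t36.43 jig x -0.0020 y 0.0001 z 0.0390 F jig [-18.     8.15   9.49] M [ 1.24  4.24 -0.28] open 0.0352 62.1
wrist spare_breaker [([0.466, 0.129, 0.062], 0.78)]
wrist spare_breaker [([0.478, 0.13, 0.01], 0.9)]
[-0.00963032 -0.10926052  0.99396479 -0.0018397 ] [0, -0.1082872437487747, 0.9941196471458018, 0]
```

View pics/m5.png

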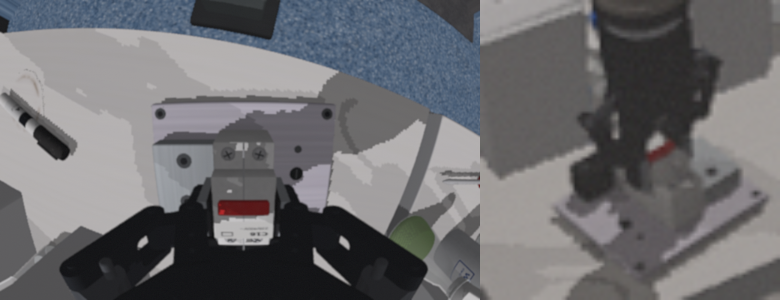

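The breaker sits square against the side stop, with its far end at the probe block. It stalled hard at jig x=-2.0 mm, y=0.1 mm, and the forces are steady (about 18 N forward, 8 N sideways). I'm handing it in.

Run:
```python
from h import *
st(); print(env.job_done()); st()
```

```text
t36.63 jig x -0.0020 y 0.0001 z 0.0390 F jig [-18.93   9.12   8.14] M [ 1.26  4.18 -0.33] open 0.0348 62.1
the job is handed in; nothing more can be done
None
the job is handed in; nothing more can be done
```

The job is handed in at about 37 s of the 64 s: the gripper is holding the breaker home in the corner, reading jig x = -2.0 mm, y = 0.1 mm and pressing about 19 N toward the probe block and 9 N toward the side stop (on the right today). The full probe travel is inferred from the hard stall at that position, because I could not read the probes directly.

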